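# Shut the filter counter and start a count

### The arm

A 6-joint arm with a two-finger parallel gripper is mounted at the origin on a cart in front of the work surface, level with it; the furniture and walls round the work are solid. World frame = base frame: x ahead of the robot, y to its left, z up, the work surface at z = 0. Lengths are in m, angles in rad, forces in N, time in s.
With the tool pointing down it reaches from about 0.3 to 0.875 m from the base axis. Payload 6.4 kg.
Tool frame: the origin (TCP) lies at the very end of the fingers, on their centre line; the grasp point (between the pads) lies 19 mm behind it; z points along the fingers, y is the line along which they close (so a half turn about z gives the same grasp; the last joint's range is limited). The gripper opens to 85 mm and grips with 20 to 120 N. Pads are 22 mm wide; open, the fingers measure 114 mm over their backs; the gripper's body (76 mm by 85 mm) begins 54 mm behind the grasp point. The pads swing forward as they close: fully open they stand 13 mm farther back than shut.
Start: joints at [-1.501, 0.181, 1.607, -0, 1.354, -0.206], TCP at [0.157, -0.553, 0.231] pointing down, gripper open.
Joint ranges: [-2.99, 2.99], [-0.89, 2.07], [0.3, 2.58], [-1.14, 4.28], [0, 2.63], [-3.12, 3.12]. Speed limits (rad/s): [2.57, 2.57, 3.01, 3.14, 3.14, 3.14].

### API

Orientations are given as a unit quaternion [w, x, y, z].
In Python, from cell import robot gives the robot as it stands.
- The arm moves only by the tool tcp_steps, called after "Call:" by a JSON object that holds its "method" and its "body", one argument or row to a line. Schema: {"type":"object","properties":{"deltas":{"type":"array","items":{"type":"object","properties":{"tx":{"type":"number"},"ty":{"type":"number"},"tz":{"type":"number"},"yaw":{"type":"number"},"aperture":{"type":"number"}},"additionalProperties":false,"required":["aperture"]},"minItems":1,"maxItems":10},"squeeze":{"type":"number"},"only":{"type":"string"},"quiet":{"type":"boolean"},"lines":{"type":"string"}},"required":["deltas"],"additionalProperties":false}. deltas is a list of rows, 1 to 10 of them, each an object with the fields tx, ty, tz (the shift in fractions of the full range, 1 being 0.8 m), yaw (a turn about the tool's z in normalised numbers (1 is pi/2 rad)), aperture (the finger opening in m); a field left out counts as zero (the opening has to be given); each row shifts and turns the commanded pose from where the row before left it, along the tool's axes as they then stand; what a row does not reach is not made up. A row lasts 1/12 s, in which the tool goes at most 0.0417 m and 0.125 rad, less where a joint would pass 70% of its speed; a pose out of reach is approached as far as the arm can. The fingers move at their own pace and stop on an object; squeeze is the grip in N (left out, the last holds). Time passes only in rows, so rows that do not move let the fingers close. The tool returns the time, the measured TCP pose, the force, the opening and the grip force at its end. only (a regular expression) keeps the lines of the reply that match it, lines (a string "A,B") keeps lines A to B, and quiet returns only ok. Input that does not fit is refused with a message, and nothing moves.
- robot.state(): the state, without advancing time (a new reading comes with each control period).
- robot.capture(name): name is "side" or "top" or "wrist"; returns the picture (400x640x3 uint8, red, green, blue); there is no depth.
- robot.camera_model(name): a dict with "camera_matrix" (3x3 intrinsics, pixels), "R" (3x3) and "t" (3): a world point X has camera coordinates R X + t. Camera axes: x right, y down, z forward; pixel columns grow to the right and rows downward; lengths in m; the calibration is good to about 2 mm. A picture is of the moment at which its call begins: read the wrist's pose just before it. camera_model takes no time and is no camera call; for the wrist camera it gives the pose at the moment of the call.
- robot.finish_job(): hands the job in; it is judged then, once.
The state is a dict: "t": time; "joints": joint angles; "joint_velocities": joint speeds; "joint_torque": joint torques, N m; "ee_pos": TCP position; "tool_rot": TCP orientation; "contact_force": force on the tool from outside, world axes, zero at the start; "wrist_torque": the same for the moment, N m; "finger_gap": finger opening in m; "grasp_force": force on a finger pad.
Only numpy, scipy, OpenCV 4.12 (cv2) and the standard library are available. Lean on these libraries where they do the work, as an engineer would, in place of code of your own. Each camera call takes 0.05 s, during which the arm holds its last target. There are 200 camera calls.

### The job

A filter disc lies ready in the well of the counter. With the closed fingers, push the raised lid down until its catch snaps and it stays shut, only then press the far end of the rocker switch down to switch on the detector supply, and last press the large round key fully in and let it come back to start the count. Leave the two small square keys unpressed, pick nothing up, and leave the disc in the well and the things lying round the counter where they are.

Things in the scene. Friction and masses are not known exactly. Their poses are not given: they have to be found in the camera images.
- counter: benchtop filter counter, 204 x 300 mm, grey shell, white deck and panel, fixed on the desk. Origin under its middle at desk height; x to its back, y to its left, z up; the front (-x) faces the robot. All (x, y, z) here are in this frame, mm. Left half: deck at z 76 with well and lid. Right half: key panel 140 mm wide, rising 0.17 rad to the back (z 61 to 92), dark display window at the back.
- lid (a joint): lid angle, rad: 0 = shut; starts half open, about 0.5 to 0.8. Plate 140 mm from hinge to front edge, 130 mm wide; on it a round metal detector head, radius 30, axis 60 mm before the hinge, up to 42 mm above the hinge line. A spring lifts the lid (about 2 N at the front) unless the catch holds it; shutting and snapping takes about 5 to 8 N, pushed down to 0; caught, it rests near 0.01.
- catch (a joint): sprung steel catch, 24 mm wide, upright before the middle of the lid's front edge, x -90 to -67, up to z about 107. rad: 0 = home; the lid's steel bar pushes it forward to about 0.2 on the way down, then it snaps back over the bar. It works by itself.
- lid_hinge (a point): middle of the lid's hinge line, at (75, 72, 77); the line runs along the counter's y. The lid's top face lies 17 mm above this line when shut (z 94).
- lid_press (a point): point on the lid's top face, middle of the bare strip before the detector head, 118 mm forward of the hinge, 22 mm behind the front edge; moves with the lid. Site z is normal to the lid's top.
- rocker (a joint): black rocker switch, 36 mm long (x), 20 mm wide, pivot along y at its middle (-36, -36, 73.5), left front of the key panel. rad: 0 = off (far end raised 7 mm), 0.40 = on (far half flush, 3 mm above the panel; near end raised). Stays where it is put; needs about 2 to 3 N at the far end.
- rocker_far_end (a point): point on the rocker's far half, 14 mm behind the pivot, on the surface: press here. Moves with the rocker, down 5.5 mm from off to on.
- start_key (a joint): large round white key, 24 mm across, right front of the key panel; m: 0 = out (6 mm above the panel), 0.004 = fully in. Moves along the panel's normal; springs back; about 2 N to start it, 4.2 N fully in.
- start_top (a point): middle of the round key's top face, built at (-36.5, -108, 76.4); moves with the key.
- square_key_1 (a joint): small square white key, 14 mm, 4.5 mm high, at (10, -90, 78); m, 0 = out, 0.003 = in. Not to be pressed.
- square_key_2 (a joint): second small square white key, same size, at (10, -126, 78). Not to be pressed.
- well (a point): middle of the well's floor at (10, 72, 64); the well is 57 mm across, 12 mm deep, under the lid.
- sample: white filter disc in a shallow dish, 52 mm across, 7 mm high, lying loose in the well; origin under its middle.
- next_disc: another filter disc, 52 mm across, 7 mm high, lying on the desk before the counter; origin under its middle.
- tweezers: steel tweezers, 126 mm long, 8 mm high, lying on the desk before the counter; origin under their middle, length along their x.
- holder: empty round white filter holder, 46 mm across, 8 mm high, on the desk left of the counter; origin under its middle.

How it is judged:
On the way, in this order (a step that is already met when the one before it is completed fails the run):
1. the lid is down and its catch has snapped over, with the rocker still off (value of joint lid below 0.03 rad and value of joint catch below 0.04 rad and value of joint rocker below 0.1 rad), for 0.2 s.
2. the far end of the rocker is down (supply on), the lid still shut (value of joint rocker above 0.34 rad and value of joint lid below 0.03 rad), for 0.1 s.
3. the round key is pressed in, with the supply on and the lid shut (all of step 2 and value of joint start_key above 0.003 m), for 0.04 s.
At the end, for the whole second after the job is handed in: Lid below 0.03 rad and catch home (below 0.04 rad), rocker above 0.34 of 0.40 rad, all keys back out within 1 mm, sample disc at rest within 6 mm of the well's axis, the other disc, tweezers and holder within 15 mm of where they lay (all of step 2 and value of joint catch below 0.04 rad and value of joint each of start_key, square_key_1, square_key_2 below 0.001 m and horizontal distance between sample and well below 0.006 m and linear speed of sample below 0.01 m/s and distance of each of next_disc, tweezers, holder from where it was at the start of the episode below 0.015 m); the robot touches nothing.
It fails at once if the detector supply is switched on while the lid is not shut (value of joint rocker above 0.15 rad and value of joint lid above 0.05 rad).
It fails at once if the round key is pressed before the supply is on (value of joint start_key above 0.0025 m and value of joint rocker below 0.25 rad).
It fails at once if a small square key is pressed (value of joint any of square_key_1, square_key_2 above 0.0015 m).
It fails at once if a loose thing is pushed aside or picked up (distance of any of next_disc, tweezers, holder from where it was at the start of the episode above 0.015 m).
It fails at once if the sample disc is touched by the robot or taken from the well (contact force between any of the arm, the fingers and sample above 0.3 N or distance between sample and well above 0.01 m).
It also fails if it takes over 38 s, if anything falls off the work surface, if the arm or the gripper's body presses on something with over 40 N, if the wrist force passes 120 N, or if a joint passes its speed limit or range.

## Working session

There is one attempt and no reset: what is moved stays moved. The work goes in short steps, Python scripts to look and compute and a tool call to move; the robot and the scene stay as the last step left them, time stands still between calls to the robot, and variables do not carry over. Pictures are saved under pics/ and viewed, at most 10 in all, crops included, and the job is handed in when it is done.

```bash
ls; mkdir -p pics; python3 - <<'E'
from cell import robot
import cv2
for n in("top","side"):
    cv2.imwrite(f"pics/{n}0.png",robot.capture(n)[:,:,::-1])
    m=robot.camera_model(n);print(n,m)
s=robot.state();print(s)
E
```

```text
cell.py
pics
top {'camera_matrix': array([[443.03865696,   0.        , 319.44310159],
       [  0.        , 443.03865696, 204.20454675],
       [  0.        ,   0.        ,   1.        ]]), 'R': array([[-0.01021225, -0.99978763,  0.01789991],
       [-0.99810589,  0.00910578, -0.06084167],
       [ 0.06066576, -0.01848733, -0.99798692]]), 't': array([-0.05655678,  0.50754477,  0.96746626])}
side {'camera_matrix': array([[383.1579308 ,   0.        , 317.47882246],
       [  0.        , 383.1579308 , 196.02842518],
       [  0.        ,   0.        ,   1.        ]]), 'R': array([[ 0.97785098, -0.20929292,  0.00198452],
       [-0.12528663, -0.59290241, -0.79546841],
       [ 0.16766253,  0.77760093, -0.6059918 ]]), 't': array([-0.48320812,  0.10073791,  0.85914197])}
{'t': 0.1, 'joints': array([-1.50132290e+00,  1.81493614e-01,  1.60788563e+00, -1.41991154e-05,
        1.35378045e+00, -2.06302499e-01]), 'joint_velocities': array([-0.00049691, -0.00093436, -0.00133197,  0.00052819,  0.00029992,
        0.00021337]), 'joint_torque': array([ 4.24857826e-04, -4.45874119e+01, -3.52239561e+01, -2.54399574e-04,
        4.08853433e-03,  1.46712398e-05]), 'ee_pos': array([ 0.15654577, -0.55277879,  0.23046994]), 'tool_rot': array([-7.82159508e-04,  9.90507993e-01,  1.37452909e-01,  4.66466373e-05]), 'contact_force': array([-0.09353754,  0.15150566, -0.66037019]), 'wrist_torque': array([0.0454269 , 0.01983766, 0.03662615]), 'grasp_force': 0.0, 'finger_gap': 0.0854335051440837}
```

View pics/top0.png

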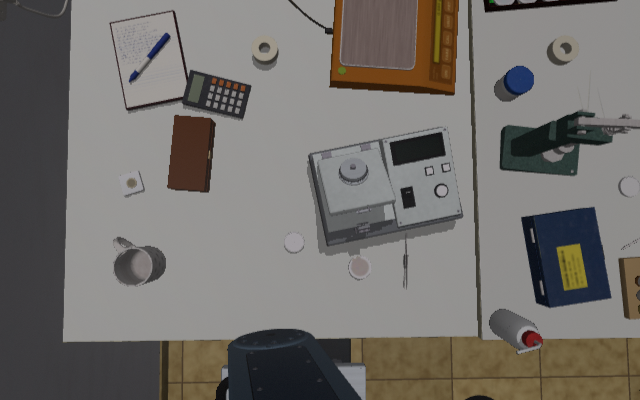

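View pics/side0.png

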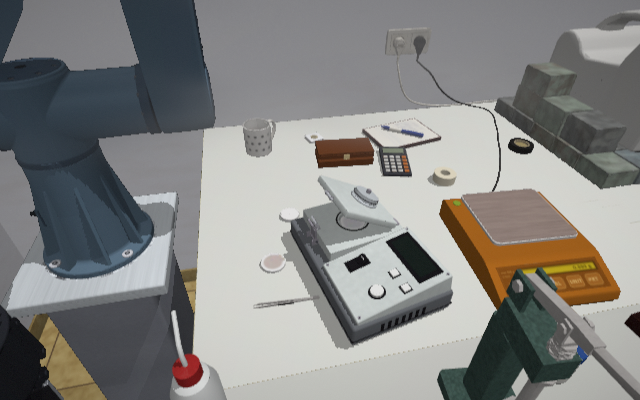

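The top view shows the counter around (385,185): start key near (441,190), rocker (407,197), display (417,148), square keys (429,171) and (446,168), disc (359,267), tweezers (405,262). In the side view the lid is raised around (357,202), the rocker is at (357,263) and the key at (377,291). I'll enlarge both for precise pixel positions.

```bash
python3 - <<'E'
import cv2
a=cv2.imread("pics/top0.png")[120:250,300:470];b=cv2.imread("pics/side0.png")[165:345,270:460]
cv2.imwrite("pics/topc.png",cv2.resize(a,None,fx=4.5,fy=4.5,interpolation=cv2.INTER_CUBIC))
cv2.imwrite("pics/sidec.png",cv2.resize(b,None,fx=3.3,fy=3.3,interpolation=cv2.INTER_CUBIC))
def blobs(n,x0,x1,y0,y1,th):
    g=cv2.cvtColor(cv2.imread(f"pics/{n}0.png"),6)[y0:y1,x0:x1]
    k,l,st,c=cv2.connectedComponentsWithStats((g<th).astype('uint8'))
    for i in range(1,k):
        if st[i,4]>20: print(n,st[i]+[x0,y0,0,0,0],c[i]+[x0,y0])
blobs("top",380,460,125,235,45);blobs("side",335,455,225,320,45)
E
```

```text
top [ 390  133   55   32 1206] [417.15920398 148.35074627]
top [401 187  14  21 213] [407.55399061 197.13615023]
side [ 387  232   56   51 1272] [413.86792453 257.10691824]
side [345 254  25  18 218] [356.66513761 262.86697248]
side [420 307   7   9  27] [423.22222222 311.14814815]
side [408 310  12  10  50] [413.28 314.74]
```

View pics/topc.png

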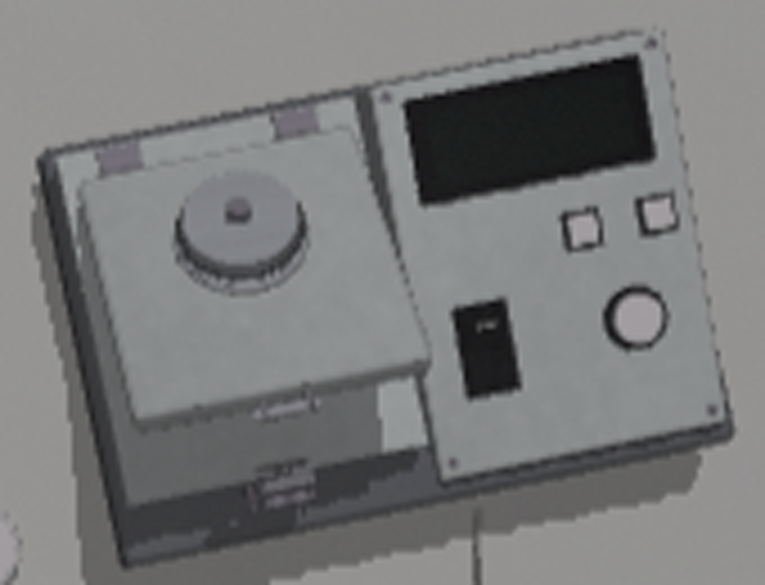

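View pics/sidec.png

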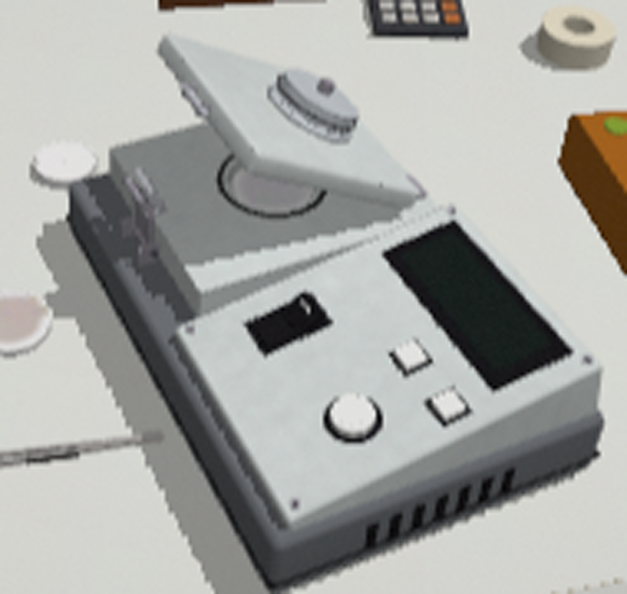

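The crops show the start key at topc (637,318) and sidec (353,416), with square keys at (583,229), (657,214) and (411,356), (448,405). The lid's front corners sit at about (135,415), (428,362) and (163,40), (250,165). Next I'll fit the counter pose from both views.

```bash
cat > h.py <<'E'
import numpy as np
from cell import robot
from scipy.optimize import least_squares
M={n:robot.camera_model(n) for n in("top","side")}
def proj(n,X):
    m=M[n];c=m["R"]@X+m["t"];p=m["camera_matrix"]@c;return p[:2]/p[2]
def T(q,P):
    c,s=np.cos(q[2]),np.sin(q[2]);x,y,z=np.array(P)/1e3
    return np.array([q[0]+c*x-s*y,q[1]+s*x+c*y,z])
def top(u,v):return np.array([300+(u+.5)/4.5-.5,120+(v+.5)/4.5-.5])
def side(u,v):return np.array([270+(u+.5)/3.3-.5,165+(v+.5)/3.3-.5])
def lid(th,f,y,h=17):
    c,s=np.cos(th),np.sin(th);return (75-f*c+h*s,y,77+f*s+h*c)
E
python3 - <<'E'
from h import *
import numpy as np
S=(-36.5,-108,76.4);A=(9.3,-90,82.4);B=(9.3,-126,82.4);R=(-36,-36,75)
O=[("top",S,top(637,318)),("top",A,top(583,229)),("top",B,top(657,214)),("top",R,np.array([407.5,197.2])),
("side",S,side(353,416)),("side",A,side(411,356)),("side",B,side(448,405)),("side",R,np.array([356.7,262.9]))]
f=lambda q:np.concatenate([proj(n,T(q,P))-p for n,P,p in O])
r=least_squares(f,[.5,-.2,.1]);q=r.x;print(q,np.round(r.fun.reshape(-1,2),2))
L=[("top",137,140,top(428,362)),("top",7+130,140,top(135,415)),("side",137,140,side(163,40)),("side",7,140,side(250,165))]
L[0]=("top",7,140,L[0][3])
g=lambda t:np.concatenate([proj(n,T(q,lid(t[0],d,y)))-p for n,y,d,p in L])
r2=least_squares(g,[.6]);th=r2.x[0];print("lid",th,np.round(r2.fun.reshape(-1,2),2))
for t in(th,.4,.2,0):print("press",t,T(q,lid(t,118,72)))
for n,P in(("far",(-22,-36,81)),("start",S),("sq1",A),("catch",(-78,72,107))):print(n,T(q,P))
np.save("q.npy",np.r_[q,th])
from scipy.spatial.transform import Rotation as Ro
w=robot.state()["tool_rot"];print(Ro.from_quat([w[1],w[2],w[3],w[0]]).as_matrix())
E
```

```text
[ 0.54396298 -0.20360109  0.20037365] [[ 0.35  0.26]
 [-0.08  0.18]
 [ 0.18 -0.02]
 [ 0.46  0.26]
 [ 0.01 -0.34]
 [-0.04 -0.06]
 [ 0.27 -0.09]
 [ 0.16 -0.75]]
lid 0.5077656014213596 [[ 1.33  0.27]
 [-0.38  2.74]
 [-1.05 -0.67]
 [ 1.61 -1.02]]
press 0.5077656014213596 [ 0.51018304 -0.1369918   0.14922983]
press 0.4 [ 0.50310885 -0.13842856  0.1386094 ]
press 0.2 [ 0.49310764 -0.1404598   0.11710411]
press 0 [ 0.48749275 -0.14160018  0.094     ]
far [ 0.52956843 -0.2432596   0.081     ]
start [ 0.5296891  -0.31670506  0.0764    ]
sq1 [ 0.5709901  -0.28994937  0.0824    ]
catch [ 0.45319302 -0.14856642  0.107     ]
[[ 9.62213392e-01  2.72296482e-01 -1.22612464e-04]
 [ 2.72296336e-01 -9.62212172e-01  1.56229392e-03]
 [ 3.07427933e-04 -1.53664706e-03 -9.99998772e-01]]
```

Careful with the scale: shifts go in shares of 0.8 m and turns go in shares of pi/2 rad. That gives: 0.024 m is 0.03, -0.019 m is -0.0238, 0.076 rad is 0.0484.

Call:
{"method": "tcp_steps", "body": {
  "deltas": [
    {"yaw":0.0484, "aperture":0},
    {"tx":0.03, "ty":-0.0238, "aperture":0},
    {"tx":0.03, "ty":-0.0238, "aperture":0},
    {"tx":0.03, "ty":-0.0238, "aperture":0},
    {"tx":0.03, "ty":-0.0238, "aperture":0},
    {"tx":0.03, "ty":-0.0238, "aperture":0},
    {"tx":0.03, "ty":-0.0238, "aperture":0},
    {"tx":0.03, "ty":-0.0238, "aperture":0},
    {"tx":0.03, "ty":-0.0238, "aperture":0},
    {"tx":0.03, "ty":-0.0238, "aperture":0}
  ],
  "squeeze": 20
}}

```text
t: 0.93
ee_pos: [0.3349, -0.3413, 0.231]
tool_rot: [-0.0, 0.995, 0.1, -0.0]
contact_force: [0.5, -1.1, 0.8]
finger_gap: 0.0002
grasp_force: 0.0
```

Call:
{"method": "tcp_steps", "body": {
  "deltas": [
    {"tx":0.03, "ty":-0.0238, "aperture":0},
    {"tx":0.03, "ty":-0.0238, "aperture":0},
    {"tx":0.03, "ty":-0.0238, "aperture":0},
    {"tx":0.03, "ty":-0.0238, "aperture":0},
    {"tx":0.03, "ty":-0.0238, "aperture":0},
    {"tx":0.03, "ty":-0.0238, "aperture":0},
    {"tx":0.03, "ty":-0.0238, "aperture":0},
    {"aperture":0}
  ]
}}

```text
t: 1.6
ee_pos: [0.4747, -0.1752, 0.231]
tool_rot: [-0.001, 0.995, 0.102, 0.001]
contact_force: [-0.6, 0.5, -0.5]
finger_gap: 0.0004
grasp_force: 0.0
```

```bash
cat > d.py <<'E'
import sys
from h import *
from scipy.spatial.transform import Rotation as Ro
s=robot.state();w=s["tool_rot"];R=Ro.from_quat([*w[1:],w[0]]).as_matrix()
q=np.load("q.npy")
for n,P in(("press_start",lid(q[3],118,72)),("press.25",lid(.25,118,72)),("press0",lid(0,118,72)),("far",(-22,-36,81)),("start",(-36.5,-108,76.4))):
    print(n,np.round(R.T@(T(q,P)-s["ee_pos"]),4))
print("yaw",np.arctan2(R[1,0],R[0,0]),"F",s["contact_force"],s["t"],s["ee_pos"])
E
python3 d.py
```

```text
press_start [ 0.0424 -0.0301  0.0819]
press.25 [ 0.027  -0.0301  0.1084]
press0 [ 0.0191 -0.0301  0.1371]
far [0.0397 0.078  0.1499]
start [0.025  0.15   0.1544]
yaw 0.20392151931174585 F [-0.55025601  0.53165974 -0.52272727] 1.6 [ 0.47474229 -0.1752186   0.23099838]
```

In the tool's units: 0.03 m is 0.0375, 0.021 m is 0.0263.

Call:
{"method": "tcp_steps", "body": {
  "deltas": [
    {"tx":0.0263, "ty":-0.0188, "tz":0.025, "aperture":0},
    {"tx":0.0238, "ty":-0.0188, "tz":0.0375, "aperture":0},
    {"tz":0.025, "aperture":0},
    {"tx":-0.005, "tz":0.0188, "aperture":0},
    {"tx":-0.0075, "tz":0.0188, "aperture":0},
    {"tx":-0.0063, "tz":0.0125, "aperture":0},
    {"aperture":0}
  ]
}}

```text
t: 2.18
ee_pos: [0.4888, -0.1443, 0.1189]
tool_rot: [-0.001, 0.995, 0.099, -0.002]
contact_force: [-1.1, 0.4, 0.4]
finger_gap: 0.0001
grasp_force: 0.2
```

```bash
python3 d.py
```

```text
press_start [ 0.0223 -0.003  -0.0305]
press.25 [ 0.0071 -0.0029 -0.0038]
press0 [-0.0007 -0.0028  0.0249]
far [0.0205 0.1052 0.0375]
start [0.0061 0.1772 0.0419]
yaw 0.1992334718438988 F [-1.0930305   0.39023542  0.44820758] 2.1833 [ 0.48880809 -0.1442745   0.11885577]
```

In the tool's units: 0.008 m is 0.01, 0.004 m is 0.005.

Call:
{"method": "tcp_steps", "body": {
  "deltas": [
    {"tz":0.01, "aperture":0},
    {"tz":0.01, "aperture":0},
    {"tz":0.005, "aperture":0},
    {"tz":0.0038, "aperture":0},
    {"tz":0.0025, "aperture":0},
    {"aperture":0}
  ]
}}

```text
t: 2.68
ee_pos: [0.4914, -0.1449, 0.0961]
tool_rot: [0.0, 0.995, 0.1, 0.0]
contact_force: [-0.9, -0.0, -0.4]
finger_gap: -0.0004
grasp_force: 0.0
```

```bash
python3 d.py
```

```text
press_start [ 0.02   -0.004  -0.0532]
press.25 [ 0.0047 -0.004  -0.0266]
press0 [-0.0031 -0.004   0.0021]
far [0.0179 0.104  0.0151]
start [0.0035 0.176  0.0197]
yaw 0.19959180241378924 F [-0.94269899 -0.0310109  -0.38013201] 2.6833 [ 0.49135519 -0.14487416  0.09606198]
```

In the tool's units: -0.002 m is -0.0025, 0.001 m is 0.0013.

Call:
{"method": "tcp_steps", "body": {
  "deltas": [
    {"tx":-0.0025, "tz":0.0025, "aperture":0},
    {"tz":0.0013, "aperture":0},
    {"aperture":0}
  ]
}}

```text
t: 2.93
ee_pos: [0.4896, -0.1453, 0.094]
tool_rot: [0.0, 0.995, 0.1, 0.0]
contact_force: [-0.6, -0.3, 5.1]
finger_gap: -0.0001
grasp_force: 2.8
```

Call:
{"method": "tcp_steps", "body": {
  "deltas": [
    {"tz":0.0013, "aperture":0},
    {"tz":0.0013, "aperture":0},
    {"aperture":0}
  ]
}}

```text
t: 3.18
ee_pos: [0.4897, -0.1454, 0.0937]
tool_rot: [0.0, 0.995, 0.1, 0.0]
contact_force: [-8.2, 3.2, 21.4]
finger_gap: -0.0001
grasp_force: 10.6
```

```bash
python3 - <<'E'
import cv2
from cell import robot
cv2.imwrite("pics/s1.png",cv2.resize(robot.capture("side")[130:310,230:460,::-1],None,fx=3.3,fy=3.3))
E
```

```text
(no output)
```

View pics/s1.png

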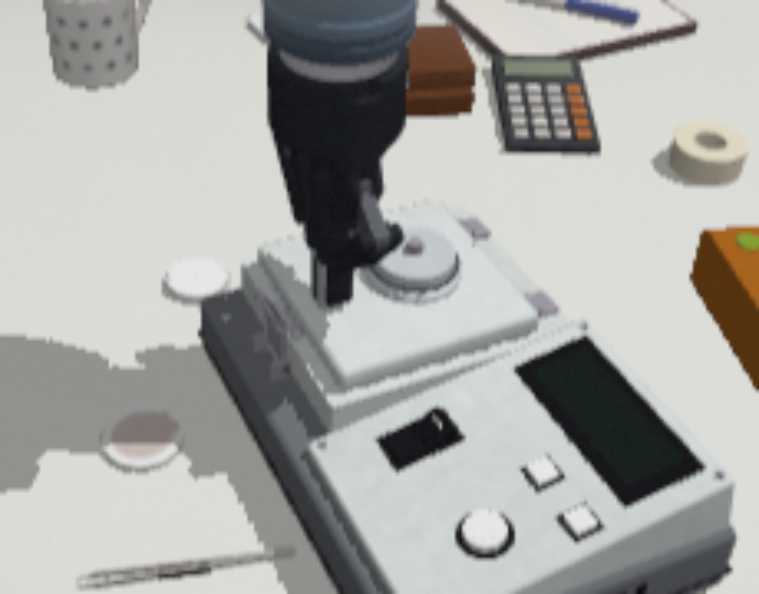

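The lid is down flat under the fingertip at (330,300), pressed with 21 N. I'll back off and check that it holds.

In the tool's units: -0.022 m is -0.0275, -0.02 m is -0.025.

Call:
{"method": "tcp_steps", "body": {
  "deltas": [
    {"tz":-0.0038, "aperture":0},
    {"tz":-0.0063, "aperture":0},
    {"tz":-0.0275, "aperture":0},
    {"tz":-0.025, "aperture":0},
    {"aperture":0},
    {"aperture":0},
    {"aperture":0}
  ]
}}

```text
t: 3.82
ee_pos: [0.4887, -0.1448, 0.1406]
tool_rot: [-0.0, 0.995, 0.1, -0.0]
contact_force: [-0.3, -0.6, -0.1]
finger_gap: 0.0
grasp_force: 0.0
```

```bash
python3 - <<'E'
import cv2
from cell import robot
cv2.imwrite("pics/s2.png",cv2.resize(robot.capture("side")[130:310,230:460,::-1],None,fx=3.3,fy=3.3))
E
python3 d.py
```

```text
press_start [ 0.0228 -0.0032 -0.0091]
press.25 [ 0.0076 -0.0032  0.0175]
press0 [-0.0003 -0.0031  0.0462]
far [0.0208 0.1049 0.059 ]
start [0.0064 0.1769 0.0635]
yaw 0.19982566077368444 F [-0.17539724  1.47763427  0.57678782] 3.8667 [ 0.48844167 -0.14467266  0.14015266]
```

View pics/s2.png

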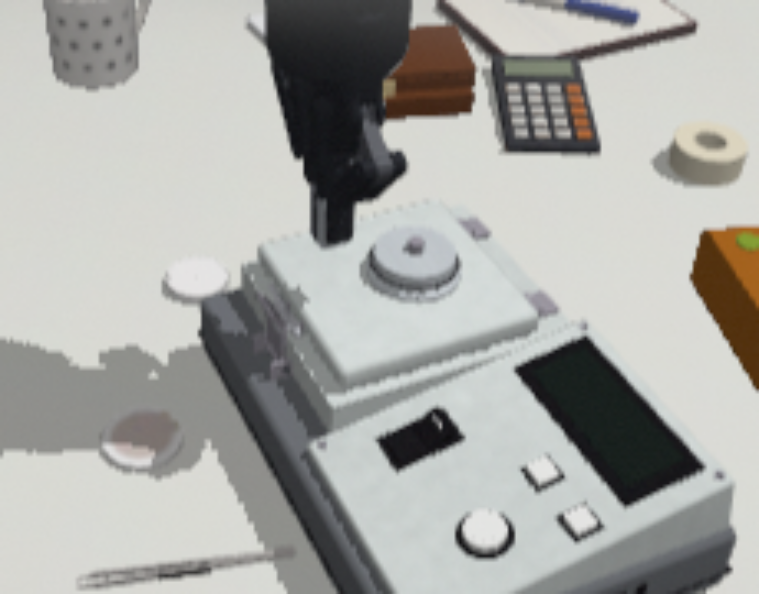

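The lid stayed down with the tool about 45 mm above it. Moving over the rocker.

In the tool's units: 0.035 m is 0.0438, 0.02 m is 0.025.

Call:
{"method": "tcp_steps", "body": {
  "deltas": [
    {"tx":0.0088, "ty":0.0438, "aperture":0},
    {"tx":0.0088, "ty":0.0438, "aperture":0},
    {"tx":0.0088, "ty":0.0438, "tz":0.0125, "aperture":0},
    {"tz":0.025, "aperture":0},
    {"tz":0.0188, "aperture":0},
    {"tz":0.01, "aperture":0},
    {"aperture":0}
  ]
}}

```text
t: 4.45
ee_pos: [0.5284, -0.2424, 0.0847]
tool_rot: [-0.002, 0.995, 0.1, -0.002]
contact_force: [-0.5, 0.3, 0.0]
finger_gap: -0.0004
grasp_force: 0.0
```

```bash
python3 d.py
```

```text
press_start [ 0.0027 -0.1072 -0.064 ]
press.25 [-0.0124 -0.1071 -0.0373]
press0 [-0.0202 -0.1069 -0.0086]
far [0.001  0.0011 0.0037]
start [-0.0135  0.0731  0.008 ]
yaw 0.19953695432631458 F [-0.47037607  0.27361319  0.02254587] 4.45 [ 0.52842134 -0.24238956  0.08474491]
```

In the tool's units: 0.003 m is 0.0038, 0.001 m is 0.0013.

Call:
{"method": "tcp_steps", "body": {
  "deltas": [
    {"tx":0.0013, "ty":0.0013, "tz":0.0038, "aperture":0},
    {"tz":0.0038, "aperture":0},
    {"tz":0.0013, "aperture":0},
    {"aperture":0}
  ]
}}

```text
t: 4.78
ee_pos: [0.5327, -0.2448, 0.0823]
tool_rot: [0.001, 0.995, 0.1, 0.001]
contact_force: [0.8, 1.1, 1.1]
finger_gap: 0.0001
grasp_force: 0.5
```

Call:
{"method": "tcp_steps", "body": {
  "deltas": [
    {"tz":0.0013, "aperture":0},
    {"tz":0.0013, "aperture":0},
    {"aperture":0}
  ]
}}

```text
t: 5.03
ee_pos: [0.5324, -0.2449, 0.0799]
tool_rot: [0.001, 0.995, 0.1, 0.001]
contact_force: [2.0, 0.4, 3.0]
finger_gap: 0.0001
grasp_force: 1.3
```

In the tool's units: 0.001 m is 0.0013.

Call:
{"method": "tcp_steps", "body": {
  "deltas": [
    {"tz":0.0013, "aperture":0},
    {"tz":0.0013, "aperture":0},
    {"aperture":0}
  ]
}}

```text
t: 5.28
ee_pos: [0.5317, -0.2448, 0.0771]
tool_rot: [0.0, 0.995, 0.1, -0.0]
contact_force: [2.1, -0.0, 2.1]
finger_gap: -0.0003
grasp_force: 1.0
```

Call:
{"method": "tcp_steps", "body": {
  "deltas": [
    {"tz":0.0013, "aperture":0},
    {"aperture":0}
  ]
}}

```text
t: 5.45
ee_pos: [0.5318, -0.2448, 0.0763]
tool_rot: [0.0, 0.995, 0.1, -0.0]
contact_force: [0.5, 0.6, 4.8]
finger_gap: -0.0002
grasp_force: 1.7
```

In the tool's units: 0.001 m is 0.0013.

Call:
{"method": "tcp_steps", "body": {
  "deltas": [
    {"tz":0.0013, "aperture":0},
    {"aperture":0}
  ]
}}

```text
t: 5.62
ee_pos: [0.5319, -0.2448, 0.0761]
tool_rot: [0.0, 0.995, 0.1, -0.0]
contact_force: [-1.8, 1.7, 9.5]
finger_gap: 0.0001
grasp_force: 4.4
```

Call:
{"method": "tcp_steps", "body": {
  "deltas": [
    {"tz":0.0006, "aperture":0},
    {"aperture":0}
  ]
}}

```text
t: 5.78
ee_pos: [0.5319, -0.2449, 0.076]
tool_rot: [0.0, 0.995, 0.1, -0.0]
contact_force: [-2.6, 1.8, 12.2]
finger_gap: 0.0
grasp_force: 5.8
```

Hard stop at z 76.0 mm, which matches the rocker's expected "on" height. Lifting to check.

In the tool's units: 0.035 m is 0.0438, -0.03 m is -0.0375.

Call:
{"method": "tcp_steps", "body": {
  "deltas": [
    {"tz":-0.0063, "aperture":0},
    {"tz":-0.025, "aperture":0},
    {"tz":-0.0375, "aperture":0},
    {"tz":-0.0375, "aperture":0},
    {"tx":-0.025, "ty":0.0375, "tz":-0.025, "aperture":0},
    {"ty":0.0438, "aperture":0},
    {"aperture":0}
  ]
}}

```text
t: 6.37
ee_pos: [0.5254, -0.3181, 0.1817]
tool_rot: [0.003, 0.995, 0.098, 0.001]
contact_force: [-0.5, -0.3, -0.9]
finger_gap: -0.0001
grasp_force: 0.0
```

```bash
python3 - <<'E'
import cv2
from cell import robot
a=robot.capture("side")[190:310,290:450,::-1]
cv2.imwrite("pics/s3.png",cv2.resize(a,None,fx=4.5,fy=4.5))
E
python3 d.py
```

```text
press_start [ 0.0206 -0.1775  0.0306]
press.25 [ 0.0053 -0.1775  0.0571]
press0 [-0.0025 -0.1775  0.0858]
far [ 0.0189 -0.0695  0.0989]
start [0.0047 0.0025 0.1036]
yaw 0.19661965677964166 F [-0.58758873  0.31635521 -1.43446125] 6.4167 [ 0.52462558 -0.31505413  0.17998471]
```

View pics/s3.png

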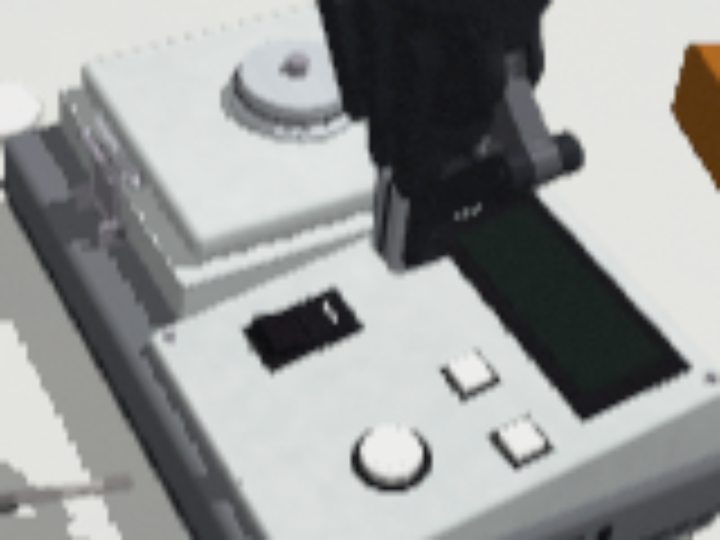

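The rocker's far half is now flush and its near end raised, and the lid is still shut. Now the start key.

In the tool's units: 0.03 m is 0.0375, 0.004 m is 0.005.

Call:
{"method": "tcp_steps", "body": {
  "deltas": [
    {"tx":0.0038, "ty":0.0013, "tz":0.025, "aperture":0},
    {"tz":0.0375, "aperture":0},
    {"tz":0.0313, "aperture":0},
    {"tz":0.0188, "aperture":0},
    {"tz":0.005, "aperture":0},
    {"aperture":0},
    {"aperture":0}
  ]
}}

```text
t: 7.0
ee_pos: [0.5283, -0.3123, 0.086]
tool_rot: [-0.0, 0.995, 0.1, -0.0]
contact_force: [0.6, 0.5, 0.1]
finger_gap: -0.0002
grasp_force: 0.0
```

```bash
python3 d.py
```

```text
press_start [ 0.0171 -0.1754 -0.0632]
press.25 [ 0.0018 -0.1754 -0.0366]
press0 [-0.006  -0.1754 -0.0079]
far [ 0.015  -0.0674  0.005 ]
start [0.0005 0.0046 0.0096]
yaw 0.20015884814134266 F [0.62720153 0.45705353 0.13783657] 7.0 [ 0.5282814  -0.31228146  0.08596311]
```

In the tool's units: 0.004 m is 0.005, 0.003 m is 0.0038.

Call:
{"method": "tcp_steps", "body": {
  "deltas": [
    {"ty":0.005, "tz":0.0038, "aperture":0},
    {"tz":0.0038, "aperture":0},
    {"tz":0.0025, "aperture":0},
    {"aperture":0}
  ]
}}

```text
t: 7.33
ee_pos: [0.529, -0.3168, 0.0778]
tool_rot: [0.0, 0.995, 0.1, 0.0]
contact_force: [-0.1, -0.0, -0.1]
finger_gap: -0.0002
grasp_force: 0.0
```

Call:
{"method": "tcp_steps", "body": {
  "deltas": [
    {"tz":0.0013, "aperture":0},
    {"tz":0.0013, "aperture":0},
    {"aperture":0}
  ]
}}

```text
t: 7.58
ee_pos: [0.5293, -0.3168, 0.0761]
tool_rot: [0.0, 0.995, 0.1, 0.0]
contact_force: [0.7, 1.6, 2.9]
finger_gap: -0.0
grasp_force: 1.2
```

Call:
{"method": "tcp_steps", "body": {
  "deltas": [
    {"tz":0.0013, "aperture":0},
    {"aperture":0}
  ]
}}

```text
t: 7.75
ee_pos: [0.5294, -0.3167, 0.0751]
tool_rot: [0.0, 0.995, 0.1, 0.0]
contact_force: [0.9, 1.1, 3.7]
finger_gap: -0.0
grasp_force: 1.5
```

In the tool's units: 0.001 m is 0.0013.

Call:
{"method": "tcp_steps", "body": {
  "deltas": [
    {"tz":0.0013, "aperture":0},
    {"aperture":0}
  ]
}}

```text
t: 7.92
ee_pos: [0.5296, -0.3167, 0.0741]
tool_rot: [0.0, 0.995, 0.1, 0.001]
contact_force: [1.1, 2.6, 4.1]
finger_gap: 0.0002
grasp_force: 1.8
```

Call:
{"method": "tcp_steps", "body": {
  "deltas": [
    {"tz":0.0013, "aperture":0},
    {"aperture":0}
  ]
}}

```text
t: 8.08
ee_pos: [0.5296, -0.3168, 0.0734]
tool_rot: [0.0, 0.995, 0.1, 0.001]
contact_force: [1.2, 1.9, 7.2]
finger_gap: -0.0
grasp_force: 2.9
```

Call:
{"method": "tcp_steps", "body": {
  "deltas": [
    {"tz":0.0009, "aperture":0},
    {"aperture":0}
  ]
}}

```text
t: 8.25
ee_pos: [0.5297, -0.3168, 0.0733]
tool_rot: [0.0, 0.995, 0.1, 0.001]
contact_force: [1.3, 2.8, 9.4]
finger_gap: 0.0002
grasp_force: 4.8
```

The key hit a hard stop at z 73.3 mm, about 4 mm below first contact, so it is fully in. Raising clear.

In the tool's units: -0.035 m is -0.0438, -0.03 m is -0.0375.

Call:
{"method": "tcp_steps", "body": {
  "deltas": [
    {"tz":-0.0063, "aperture":0},
    {"tz":-0.025, "aperture":0},
    {"tz":-0.0375, "aperture":0},
    {"tz":-0.0438, "aperture":0},
    {"tz":-0.0438, "aperture":0},
    {"tz":-0.0375, "aperture":0},
    {"aperture":0},
    {"aperture":0},
    {"aperture":0}
  ]
}}

```text
t: 9.0
ee_pos: [0.5283, -0.3164, 0.226]
tool_rot: [-0.001, 0.995, 0.1, -0.001]
contact_force: [0.6, 0.5, -0.4]
finger_gap: -0.0001
grasp_force: 0.0
```

```bash
python3 - <<'E'
import cv2
from cell import robot
a=robot.capture("side")[190:310,290:450,::-1]
cv2.imwrite("pics/s4.png",cv2.resize(a,None,fx=4.5,fy=4.5))
E
```

```text
(no output)
```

View pics/s4.png

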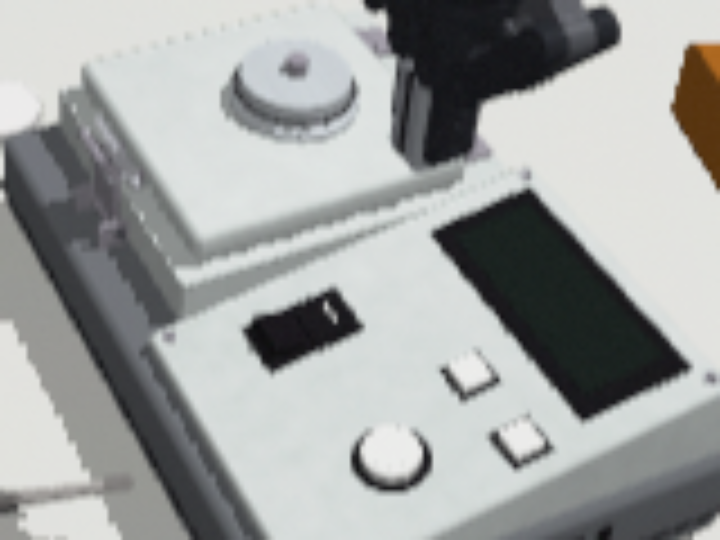

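The lid is shut, the rocker is on, the keys are back out and the arm is clear. Handing in.

```bash
python3 -c "
from cell import robot
print(robot.finish_job())"
```

```text
the job is handed in; nothing more can be done
None
```

I handed the job in at about 9 s: the lid stayed shut after the push, the rocker was switched on, and the round key was pressed fully in and came back out; the judge's result was not shown.

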